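# Unpin a board test fixture and run its tray home

## Task

Unlock the board test fixture: draw the lock pin straight out of its bore by its square head, lay it down on the open bench top and let go, then take it again by the shank and lower it into the notches of the pin holder with its head between the two cheeks. With the pin parked, push the fixture's tray fully home under the probe bridge. Lower the pin rather than dropping it, and leave everything else on the bench where it is.

Things in the scene. Friction and masses are not known exactly. Their poses are not given: they have to be found in the camera images.
- pin: Lock pin, 0.16 kg: round steel shank 16 mm in diameter, 83 mm long, with a square black head 28 x 28 mm across and 34 mm long. Origin on its axis at the shoulder, where head and shank meet; +x runs along the shank to its tip, the head fills x -34 to 0. At the start it lies level in the fixture's bore, head outside, shoulder 0 to 6 mm off the lug.
- pin_tip (a point): Free end of the pin's shank, on its axis.
- fixture: Board test fixture, fixed to the bench. Origin at bench level, +x is the way the tray slides (away from the robot), z up. Dark base plate x -125 to 125, y -110 to 80 mm, 12 mm high; on its -y side a bored lug (x -62 to -18, y -105 to -85, top at 77 mm); a probe bridge 150 mm high over x 65 to 125.
- bore (a point): Centre of the mouth of the lug's bore on the lug's outer face, 52 mm above the bench, axes as the fixture. The bore, 18 mm in diameter, runs along the fixture's y through the 20 mm lug and then through a 40 mm block of the tray (top at 74 mm); the pin is drawn out towards -y.
- tray (a joint): Slide of the fixture's tray, in m: 0 = held by the pin, away from the bridge; 0.050 = fully home against its stop. It slides with some friction and stays where it is left.
- tray_front (a point): Middle of the front face of the tray's upright black push plate (80 mm wide along y, 8 mm thick, top at 73 mm, foot at 18 mm above the bench), 60 mm above the bench; axes as the fixture. It faces the fixture's -x; pushed towards +x.
- holder: Steel pin holder, fixed: foot 150 x 75 x 10 mm. Origin at bench level, x along the parked pin. Two 8 mm thick uprights at x -25 and +39 mm (56 mm free between), 60 mm wide, each with an open-topped notch 22 mm wide, floor at 37 mm, prongs to 57 mm. At the -x end two cheeks (x -77 to -29, 44 mm apart inside, 6 mm thick, top at 75 mm) stand on both sides of the head.
- notch (a point): Where the pin's shoulder belongs when parked: on the axis of the notches, 45 mm above the bench (the pin settles with its axis at this height), axes as the holder; the parked pin's shank points along +x, its head lies in x -34 to 0 mm from here.
- meter: Bystander: orange multimeter 170 x 85 x 38 mm, lying; origin under its centre.
- screwdriver: Bystander: screwdriver lying on the bench, along its x.
- spool: Bystander: grey solder spool 60 mm in diameter, 44 mm high; origin under its centre.
- tape: Bystander: yellow roll of tape 90 mm in diameter, 20 mm high; origin under its centre.
- flask: Bystander: white bottle 52 mm in diameter, 130 mm high; origin under its centre.
- parts_tray: Bystander: black divided parts tray 130 x 170 x 40 mm; origin under its centre.
- spare_board: Bystander: green circuit board 70 x 100 x 6 mm; origin under its centre.
Not all that is in view belongs to the job. What is meant by the pin is not green, and is the larger of those in its own colour. What is shaped like the holder but blue is not meant.

How it is judged:
On the way, in this order (a step that is already met when the one before it is completed fails the run):
1. the lock pin is drawn clear of the lug, out towards its head side (y of pin_tip in the frame of bore below -0.002 m), for 0.1 s.
2. the pin lies on the bench top, let go (height (world z) of each of pin, pin_tip below 0.024 m and contact force between the fingers and pin below 0.1 N), for 0.2 s.
3. the pin is parked in the holder's notches with its head between the cheeks and let go, the tray not yet pushed (x of pin in the frame of notch between -0.01 and 0.01 m and y of pin in the frame of notch between -0.006 and 0.006 m and z of pin in the frame of notch between -0.006 and 0.005 m and angle between the x axis of pin and the x axis of notch, either way round below 0.12 rad and linear speed of pin below 0.02 m/s and contact force between the fingers and pin below 0.1 N and value of joint tray below 0.02 m), for 0.3 s.
At the end, for the whole second after the job is handed in: The pin lies at rest in both notches of the holder, head between the cheeks, its shoulder within 10 mm along the axis, 6 mm sideways and -6 to +5 mm in height of the notch point and its axis within 0.12 rad of the holder's, released; the tray stands within 4 mm of its fully home stop (x of pin in the frame of notch between -0.01 and 0.01 m and y of pin in the frame of notch between -0.006 and 0.006 m and z of pin in the frame of notch between -0.006 and 0.005 m and angle between the x axis of pin and the x axis of notch, either way round below 0.12 rad and linear speed of pin below 0.02 m/s and value of joint tray above 0.046 m and contact force between the fingers and pin below 0.1 N); the robot touches nothing.
It fails at once if the pin is dropped (falling free faster than 0.8 m/s) (linear speed of pin above 0.8 m/s and contact force between the fingers and pin below 0.1 N).
It fails at once if a bystander is moved more than 30 mm (distance of any of meter, screwdriver, spool, tape, flask, parts_tray, spare_board from where it was at the start of the episode above 0.03 m).
It also fails if it takes over 61 s, if anything falls off the work surface, if the arm or the gripper's body presses on something with over 40 N, if the wrist force passes 120 N, or if a joint passes its speed limit or range.

## Robot

A 6-joint arm with a two-finger parallel gripper is mounted at the origin on the work surface. World frame = base frame: x ahead of the robot, y to its left, z up, the work surface at z = 0. Lengths are in m, angles in rad, forces in N, time in s.
With the tool pointing down it reaches from about 0.25 to 0.775 m from the base axis. Payload 4 kg.
Tool frame: the origin (TCP) lies between the finger pads; the fingertips stand 11 mm ahead of it and the grasp point (between the pads) lies 8 mm behind it (robot.tip_extent is the z of the fingertips in the tool frame, in m); z points along the fingers, y is the line along which they close (so a half turn about z gives the same grasp; the last joint's range is limited). The gripper opens to 94 mm and grips with 3 to 60 N. Pads are 16 mm wide; open, the fingers measure 119 mm over their backs; the gripper's body (75 mm by 177 mm) begins 78 mm behind the grasp point.
Start: joints at [-0.103, 0.087, 1.371, -0, 1.684, -0.103], TCP at [0.55, -0, 0.217] pointing down, gripper open.
Joint ranges: [-3.1, 3.1], [-0.76, 2.03], [0.27, 2.55], [-1.08, 4.22], [0.17, 2.65], [-2.57, 2.57]. Speed limits (rad/s): [2.79, 2.79, 3.14, 3.14, 3.14, 3.14].

## Interface

Orientations are given as [roll, pitch, yaw] about the fixed x, y, z axes, in that order (R = Rz(yaw) Ry(pitch) Rx(roll)).
In Python, from bench import robot, imaging gives the robot as it stands.
- The arm moves only by the shell command python3 -m pendant 'ROWS'. ROWS is JSON, a list of rows, each a list of 7 numbers: the shift along the world's x, y, z in cm, then the turn, a rotation vector about the world's x, y, z in degrees, then the opening, from 0 (shut) to 1 (fully open). In form: [[dx, dy, dz, ax, ay, az, jaw], ...]. A call has 1 to 8 rows; each row shifts and turns the commanded pose from where the row before left it; what a row does not reach is not made up. A row lasts 1/10 s, in which the tool goes at most 50 mm and 8.59 degrees, less where a joint would pass 70% of its speed; a pose out of reach is approached as far as the arm can. A call is refused whole if a number of a shift passes 5 or a number of a turn 8.59, either way. A call with a gripper value outside its range is refused whole. The fingers move at their own pace and stop on an object; the grip force is fixed at half the most. Time passes only in rows, so rows that do not move let the fingers close. It gives the time, the measured TCP pose, the force, the opening and the grip force at its end, in the units of the state.
- robot.get_obs(): the state, without advancing time (a new reading comes with each control period).
- imaging.snapshot(name): name is "scene" or "side" or "wrist"; returns the picture (400x640x3 uint8, red, green, blue); there is no depth.
- imaging.camera_params(name): a dict with "camera_matrix" (3x3 intrinsics, pixels), "R" (3x3) and "t" (3): a world point X has camera coordinates R X + t. Camera axes: x right, y down, z forward; pixel columns grow to the right and rows downward; lengths in m; the calibration is good to about 2 mm. The wrist camera is an equidistant fisheye: a pixel r from the principal point sees the ray r / f radians off the axis. A picture is of the moment at which its call begins: read the wrist's pose just before it. camera_params takes no time and is no camera call; for the wrist camera it gives the pose at the moment of the call.
- robot.close_job(): hands the job in; it is judged then, once.
The state is a dict: "time": time; "joint_positions": joint angles; "qvel": joint speeds; "joint_torque": joint torques, N m; "tool_pos": TCP position; "ee_rot": TCP orientation; "wrist_force": force on the tool from outside, world axes, zero at the start; "wrist_torque": the same for the moment, N m; "width": finger opening in m; "finger_force": force on a finger pad.
Only numpy, scipy, OpenCV 4.12 (cv2) and the standard library are available. Lean on these libraries where they do the work, as an engineer would, in place of code of your own. Each camera call takes 0.05 s, during which the arm holds its last target. There are 200 camera calls.

## Working session

There is one attempt and no reset: what is moved stays moved. The work goes in short steps, Python scripts to look and compute and a shell command to move; the robot and the scene stay as the last step left them, time stands still between calls to the robot, and variables do not carry over. Pictures are saved under pics/ and viewed, at most 10 in all, crops included, and the job is handed in when it is done.

```bash
ls; mkdir -p pics
cat > h.py <<'E'
import numpy as np, cv2
from bench import robot, imaging
def snap(n,f):
    p=imaging.camera_params(n); im=imaging.snapshot(n); cv2.imwrite(f'pics/{f}.png',im[:,:,::-1]); return im,p
def ray(n,p,uv):
    K=np.array(p['camera_matrix']);R=np.array(p['R']);t=np.array(p['t'])
    d=np.linalg.solve(K,[uv[0],uv[1],1.])
    if n=='wrist':
        r=np.hypot(d[0],d[1]); d=np.array([d[0]/r*np.sin(r),d[1]/r*np.sin(r),np.cos(r)]) if r>0 else d
    d=R.T@d; return -R.T@t, d/np.linalg.norm(d)
def onz(n,p,uv,z):
    o,d=ray(n,p,uv); return o+d*(z-o[2])/d[2]
def tri(*rs):
    A=sum(np.eye(3)-np.outer(d,d) for o,d in rs); b=sum((np.eye(3)-np.outer(d,d))@o for o,d in rs); return np.linalg.solve(A,b)
def proj(n,p,X):
    K=np.array(p['camera_matrix']);c=np.array(p['R'])@X+np.array(p['t'])
    if n=='wrist':
        r=np.hypot(c[0],c[1]);th=np.arctan2(r,c[2]);c=np.array([c[0]/r*th,c[1]/r*th,1])
    q=K@(c/c[2]); return q[:2]
E
python3 - <<'E'
from h import *
for n in ['scene','side','wrist']:
    im,p=snap(n,n+'0'); print(n,np.round(p['camera_matrix'],1).tolist(),np.round(-np.array(p['R']).T@p['t'],3))
print(robot.get_obs())
E
```

```text
pics
scene [[468.9, 0.0, 310.5], [0.0, 468.9, 204.0], [0.0, 0.0, 1.0]] [1.383 0.234 1.236]
side [[404.2, 0.0, 320.0], [0.0, 404.2, 204.2], [0.0, 0.0, 1.0]] [ 0.207 -0.895  0.827]
wrist [[309.7, 0.0, 319.2], [0.0, 309.7, 204.5], [0.0, 0.0, 1.0]] [0.549 0.065 0.383]
{'time': 0.15, 'joint_positions': array([-1.03103902e-01,  8.78269430e-02,  1.37185198e+00,  8.35357398e-06,
        1.68359239e+00, -1.03094746e-01]), 'qvel': array([ 0.00217928, -0.00305861, -0.00419087,  0.00104558,  0.00105446,
        0.00033107]), 'joint_torque': array([ 1.24418581e-03, -3.40636396e+01, -3.02795255e+01,  7.18983379e-02,
        3.04441026e-02, -1.11468453e-04]), 'tool_pos': array([5.49620037e-01, 3.53840209e-05, 2.15578193e-01]), 'ee_rot': array([-3.13992376e+00, -1.81012518e-04,  1.57078795e+00]), 'wrist_force': array([ 0.19709967, -0.34553542, -0.02431848]), 'wrist_torque': array([-0.01873068,  0.03975441, -0.00326665]), 'finger_force': 0.0, 'width': 0.09404953464230131}
```

View pics/scene0.png

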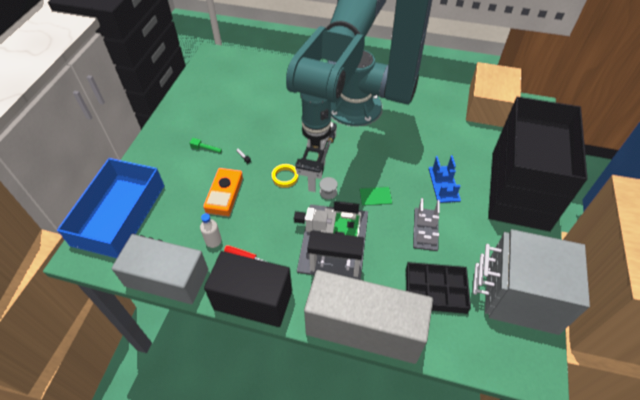

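View pics/side0.png

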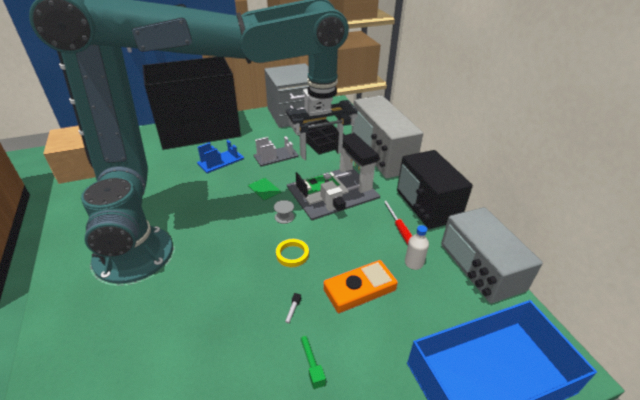

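View pics/wrist0.png

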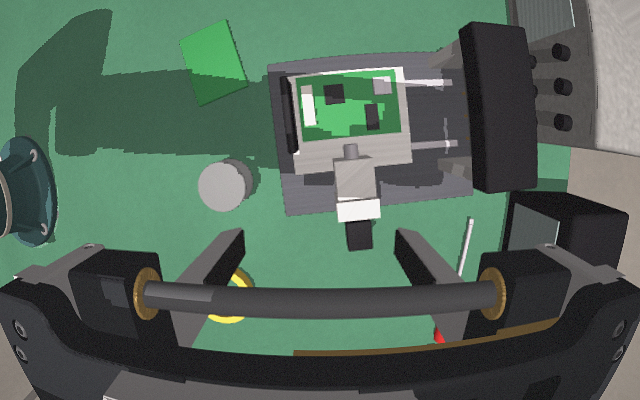

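The scene view shows the black-headed fixture pin at about (300,217), the steel holder at (427,225) and the blue decoy at (445,178). The wrist view shows the head at about (359,235) and the white lug at (358,210). Next I'll measure the head and the fixture.

Run:
```python
from h import *
im=cv2.imread('pics/wrist0.png')[:,:,::-1]; p=imaging.camera_params('wrist')
c=im[120:270,260:500]; cv2.imwrite('pics/c1.png',cv2.resize(c[:,:,::-1],None,fx=3.3,fy=3.3,interpolation=cv2.INTER_CUBIC))
sub=np.zeros(im.shape[:2],np.uint8); g=im.max(2)
m=((g<45)).astype(np.uint8); sub[205:262,335:385]=m[205:262,335:385]
cs,_=cv2.findContours(sub,0,2); k=max(cs,key=cv2.contourArea); r=cv2.minAreaRect(k); print(r,cv2.boxPoints(r).round(1).tolist())
print('head ctr z.066',onz('wrist',p,r[0],.066)); 
B=[onz('wrist',p,q,.066) for q in cv2.boxPoints(r)]; print(np.round(B,4).tolist())
w=np.zeros_like(sub); w[190:230,325:390]=((im.min(2)>200))[190:230,325:390]
cs,_=cv2.findContours(w,0,2); k=max(cs,key=cv2.contourArea); r=cv2.minAreaRect(k); print('white',cv2.boxPoints(r).round(1).tolist())
print(np.round([onz('wrist',p,q,.077) for q in cv2.boxPoints(r)],4).tolist())
```

```text
((352.25, 227.75003051757812), (16.968021392822266, 33.41535949707031), 40.0302619934082) [[335.0, 235.10000610351562], [356.5, 209.5], [369.5, 220.39999389648438], [348.0, 246.0]]
head ctr z.066 [ 0.58491076 -0.0349406   0.066     ]
[[0.5664, -0.0432, 0.066], [0.5889, -0.0147, 0.066], [0.6034, -0.0268, 0.066], [0.5809, -0.056, 0.066]]
white [[336.29998779296875, 202.8000030517578], [378.8999938964844, 198.5], [380.70001220703125, 217.39999389648438], [338.20001220703125, 221.6999969482422]]
[[0.5667, -0.0048, 0.077], [0.6104, -0.0003, 0.077], [0.6133, -0.0204, 0.077], [0.5689, -0.0248, 0.077]]
```

View pics/c1.png

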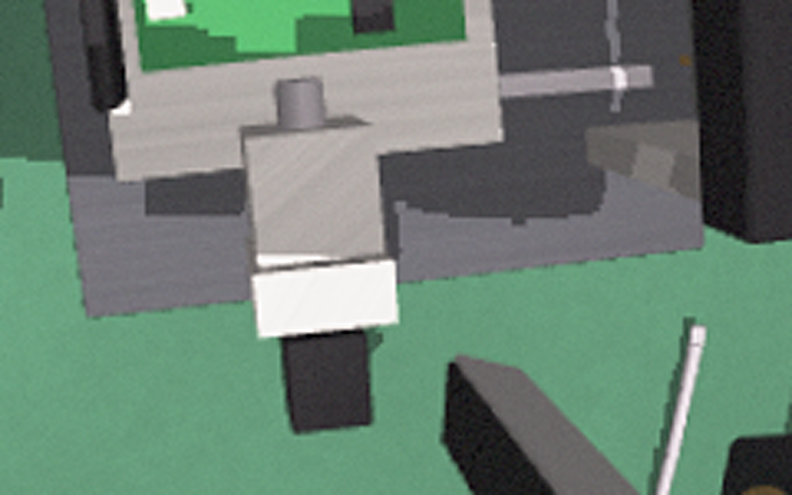

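The white lug top measures 44 x 20 mm at z 0.077, which matches. Its centre is (0.590,-0.013) and the yaw is about 6°. The head centre is near (0.593,-0.042) with a gap of about 3 mm. I'm moving above it.

```bash
python3 -m pendant '[[1.1,-1.1,-2.5,0,0,1.5,1],[1.1,-1.1,-2.5,0,0,1.5,1],[1.1,-1.1,-2.5,0,0,1.5,1],[1.0,-1.0,-2.5,0,0,1.5,1],[0,0,0,0,0,0,1],[0,0,0,0,0,0,1]]'
python3 - <<'E'
from h import *
im,p=snap('wrist','w1'); o=robot.get_obs(); print(o['tool_pos'],o['ee_rot'])
E
```

```text
time: 0.75
tool_pos: [0.5924, -0.0428, 0.116]
ee_rot: [-3.14, -0.001, 1.675]
wrist_force: [-0.0, -0.7, 1.1]
width: 0.0944
finger_force: 0.0
[ 0.59314729 -0.0426969   0.1174843 ] [ 3.14075901e+00 -1.19001362e-04  1.67516507e+00]
```

View pics/w1.png

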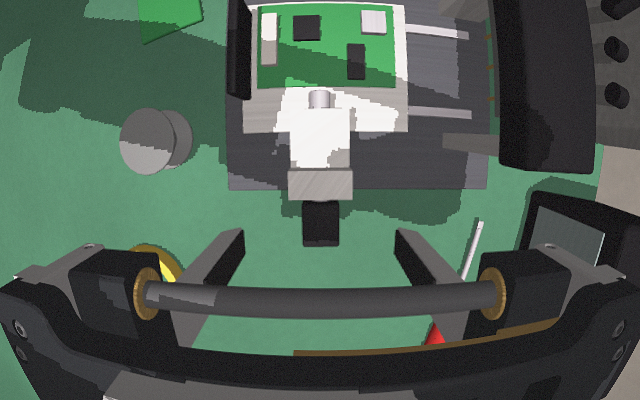

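The head is centred between the fingers at (320,224) and square to them. I'll descend and grip, and work out where the neighbouring objects are so I can choose a laying spot.

```bash
python3 -m pendant '[[0,0,-2.2,0,0,0,1],[0,0,-2.2,0,0,0,1],[0,0,-2.0,0,0,0,1],[0,0,0,0,0,0,1],[0,0,0,0,0,0,0],[0,0,0,0,0,0,0],[0,0,0,0,0,0,0],[0,0,0,0,0,0,0]]'
python3 -m pendant '[[0,0,0,0,0,0,0],[0,0,0,0,0,0,0],[0,0,0,0,0,0,0]]'
python3 - <<'E'
from h import *
for n in ['scene','side']:
    im=cv2.cvtColor(cv2.imread(f'pics/{n}0.png'),cv2.COLOR_BGR2HSV); p=imaging.camera_params(n)
    for nm,lo,hi,z in [('orange',(8,180,120),(18,255,255),.038),('yellow',(24,150,100),(32,255,255),.02),('red',(0,180,100),(6,255,255),.015)]:
        m=cv2.inRange(im,lo,hi); cs,_=cv2.findContours(m,0,2)
        k=max([c for c in cs],key=cv2.contourArea); q=cv2.boxPoints(cv2.minAreaRect(k)); print(n,nm,cv2.contourArea(k),np.round([onz(n,p,u,z)[:2] for u in q],3).tolist())
E
```

```text
time: 1.6
tool_pos: [0.5938, -0.0431, 0.0539]
ee_rot: [3.139, 0.001, 1.676]
wrist_force: [-0.3, -0.1, 0.3]
width: 0.0655
finger_force: 0.0
time: 1.9
tool_pos: [0.593, -0.043, 0.0525]
ee_rot: [3.142, -0.0, 1.675]
wrist_force: [-0.7, 0.7, -0.9]
width: 0.0416
finger_force: 0.0
scene orange 270.5 [[0.638, -0.354], [0.441, -0.38], [0.456, -0.282], [0.649, -0.263]]
scene yellow 439.0 [[0.382, -0.207], [0.36, -0.123], [0.453, -0.095], [0.475, -0.176]]
scene red 125.0 [[0.749, -0.238], [0.729, -0.241], [0.732, -0.145], [0.752, -0.143]]
side orange 1668.5 [[0.444, -0.295], [0.636, -0.271], [0.616, -0.379], [0.439, -0.394]]
side yellow 696.5 [[0.383, -0.097], [0.468, -0.127], [0.435, -0.222], [0.356, -0.193]]
side red 138.0 [[0.734, -0.14], [0.762, -0.13], [0.753, -0.22], [0.727, -0.228]]
```

```bash
python3 -m pendant '[[0,0,0,0,0,0,0],[0,0,0,0,0,0,0],[0,0,0,0,0,0,0],[0,0,0,0,0,0,0],[0,0,0,0,0,0,0]]'
python3 -m pendant '[[0.1,-1,0,0,0,0,0],[0.1,-1,0,0,0,0,0],[0.1,-1,0,0,0,0,0],[0.11,-1,0,0,0,0,0]]'
```

```text
time: 2.4
tool_pos: [0.5929, -0.043, 0.0524]
ee_rot: [-3.141, -0.0, 1.676]
wrist_force: [0.1, -0.2, 0.3]
width: 0.0275
finger_force: 30.0
time: 2.8
tool_pos: [0.5972, -0.0842, 0.0524]
ee_rot: [3.142, -0.0, 1.675]
wrist_force: [-0.2, 1.0, -1.1]
width: 0.028
finger_force: 30.0
```

```bash
python3 -m pendant '[[0.1,-1,0,0,0,0,0],[0.1,-1,0,0,0,0,0],[0.1,-1,0,0,0,0,0],[0.11,-1,0,0,0,0,0],[0.1,-1,0,0,0,0,0],[0.1,-1,0,0,0,0,0],[0.11,-1,0,0,0,0,0]]'
python3 -m pendant '[[0,0,0,0,0,0,0],[0,0,0,0,0,0,0],[0,0,0,0,0,0,0]]'
python3 - <<'E'
from h import *
im,p=snap('wrist','w2')
E
```

```text
time: 3.5
tool_pos: [0.6042, -0.1539, 0.0522]
ee_rot: [-3.141, 0.0, 1.675]
wrist_force: [-0.0, 0.3, -2.5]
width: 0.0278
finger_force: 30.0
time: 3.8
tool_pos: [0.6042, -0.1526, 0.0524]
ee_rot: [-3.142, -0.0, 1.676]
wrist_force: [-0.5, -0.2, -2.2]
width: 0.0275
finger_force: 30.0
```

View pics/w2.png

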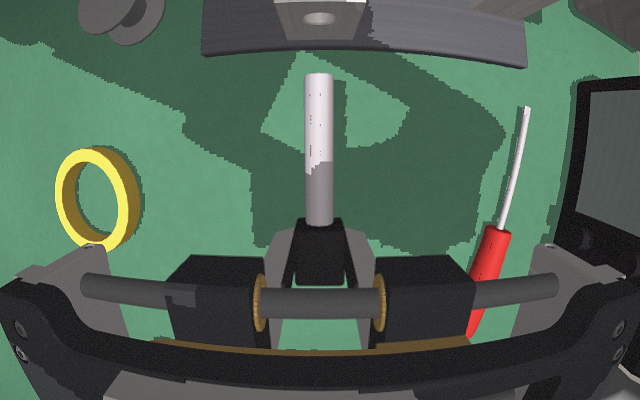

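The pin is out, with its tip at (319,75), clear of the lug and straight. Now lowering it.

```bash
python3 -m pendant '[[0,0,-1,0,0,0,0],[0,0,-1,0,0,0,0],[0,0,-1,0,0,0,0],[0,0,-0.3,0,0,0,0],[0,0,0,0,0,0,0],[0,0,0,0,0,0,0]]'
python3 -m pendant '[[0,0,-0.2,0,0,0,0],[0,0,-0.1,0,0,0,0],[0,0,-0.1,0,0,0,0],[0,0,0,0,0,0,0],[0,0,0,0,0,0,0]]'
```

```text
time: 4.45
tool_pos: [0.6044, -0.153, 0.0195]
ee_rot: [3.141, 0.0, 1.676]
wrist_force: [0.1, 0.2, -1.9]
width: 0.0277
finger_force: 30.0
time: 4.95
tool_pos: [0.6044, -0.153, 0.0156]
ee_rot: [3.141, 0.0, 1.676]
wrist_force: [0.6, 0.4, -2.4]
width: 0.0278
finger_force: 30.0
```

```bash
python3 -m pendant '[[0,0,-0.1,0,0,0,0],[0,0,0,0,0,0,0],[0,0,0,0,0,0,0]]'
python3 -m pendant '[[0,0,0,0,0,0,0.5],[0,0,0,0,0,0,0.7],[0,0,0,0,0,0,0.7],[0,0,0,0,0,0,0.7],[0,0,0,0,0,0,0.7],[0,0,0,0,0,0,0.7]]'
python3 -m pendant '[[0,0,1.5,0,0,0,0.8],[0,0,2,0,0,0,0.8],[0,0,3,0,0,0,0.8],[0,0,3,0,0,0,1],[0,0,3,0,0,0,1],[0,0,0,0,0,0,1],[0,0,0,0,0,0,1]]'
python3 - <<'E'
from h import *
im,p=snap('wrist','w3'); print(robot.get_obs()['tool_pos'])
E
```

```text
time: 5.25
tool_pos: [0.6044, -0.1531, 0.0155]
ee_rot: [3.141, 0.0, 1.676]
wrist_force: [-1.9, 0.8, 4.8]
width: 0.028
finger_force: 30.0
time: 5.85
tool_pos: [0.6043, -0.153, 0.0144]
ee_rot: [3.142, -0.0, 1.676]
wrist_force: [-0.5, -0.3, -0.1]
width: 0.0651
finger_force: 0.0
time: 6.55
tool_pos: [0.6049, -0.1532, 0.1411]
ee_rot: [3.139, 0.001, 1.676]
wrist_force: [0.9, 1.1, -0.7]
width: 0.0941
finger_force: 0.0
[ 0.60398261 -0.1529081   0.1392058 ]
```

View pics/w3.png

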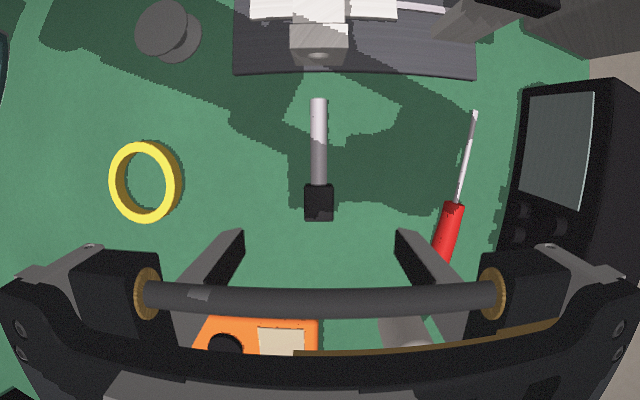

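The pin lies at head (319,203), shoulder (319,185) and tip (319,98). Next: the shoulder's world position, and a first look at the holder.

Run:
```python
from h import *
p=imaging.camera_params('wrist')
print('shoulder',onz('wrist',p,(319,185),.020),'tip',onz('wrist',p,(318.5,98),.016),'rear',onz('wrist',p,(319,221),.028))
a=cv2.imread('pics/scene0.png')[180:265,395:475]; b=cv2.imread('pics/side0.png')[120:205,245:325]
cv2.imwrite('pics/c2.png',np.hstack([cv2.resize(x,(400,425),interpolation=cv2.INTER_CUBIC) for x in (a,b)]))
for n,uv in [('scene',(427,228)),('side',(275,153))]: print(n,onz(n,imaging.camera_params(n),uv,.02))
```

```text
shoulder [ 0.60184274 -0.13630424  0.02      ] tip [ 0.59283951 -0.05521092  0.016     ] rear [ 0.60527439 -0.16892671  0.028     ]
scene [0.51012621 0.34266429 0.02      ]
side [0.4988917  0.33315455 0.02      ]
```

View pics/c2.png

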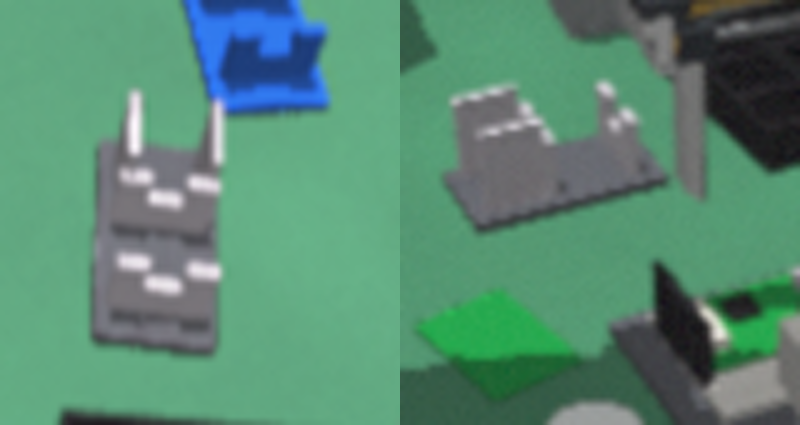

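Holder: the two cheeks (crop 130,120 and 215,130) are on the robot side, so the parked shank points about world +x, with the holder near (0.505,0.338). The pin's shoulder-to-tip distance measures 81.6 mm (83 expected). Next I'll take the shank 33 mm from the shoulder.

```bash
python3 -m pendant '[[-0.2,1.7,-2,0,0,0,1],[-0.2,1.7,-2,0,0,0,1],[-0.1,1.6,-2,0,0,0,1],[0,0,-2.5,0,0,0,1],[0,0,-2,0,0,0,1],[0,0,-1.5,0,0,0,1],[0,0,-0.6,0,0,0,1],[0,0,0,0,0,0,1]]'
python3 -m pendant '[[0,0,0,0,0,0,1],[0,0,0,0,0,0,0],[0,0,0,0,0,0,0],[0,0,0,0,0,0,0],[0,0,0,0,0,0,0],[0,0,0,0,0,0,0],[0,0,0,0,0,0,0],[0,0,0,0,0,0,0]]'
python3 -m pendant '[[0,0,0,0,0,0,0],[0,0,0,0,0,0,0],[0,0,0,0,0,0,0],[0,0,0,0,0,0,0],[0,0,0,0,0,0,0],[0,0,0,0,0,0,0],[0,0,0,0,0,0,0]]'
python3 - <<'E'
from h import *
p=imaging.camera_params('scene')
C=np.array([onz('scene',p,(395+x/5,180+y/5),.01)[:2] for x,y in [(95,340),(105,145),(215,352)]]);print(C.round(3)); d=C[0]-C[1]; print(np.degrees(np.arctan2(d[1],d[0])),np.linalg.norm(d),np.linalg.norm(C[2]-C[0]))
print(robot.get_obs()['joint_positions'])
E
```

```text
time: 7.4
tool_pos: [0.5983, -0.1028, 0.0125]
ee_rot: [-3.139, -0.001, 1.675]
wrist_force: [-0.4, 0.2, -0.3]
width: 0.094
finger_force: 0.0
time: 8.2
tool_pos: [0.5993, -0.103, 0.0135]
ee_rot: [3.141, 0.0, 1.676]
wrist_force: [-0.0, -0.9, -0.1]
width: 0.0419
finger_force: 0.0
time: 8.9
tool_pos: [0.5993, -0.103, 0.0135]
ee_rot: [-3.142, -0.0, 1.675]
wrist_force: [0.4, -0.1, -0.1]
width: 0.0153
finger_force: 30.0
[[0.586 0.315]
 [0.438 0.3  ]
 [0.576 0.386]]
5.7302669725100905 0.14852616728662346 0.07169710500170191
[-2.63439795e-01  3.34142542e-01  1.49191493e+00  7.23899601e-07
  1.31559240e+00 -3.68130196e-01]
```

```bash
python3 -m pendant '[[0,0,1,0,0,0,0],[0,0,2.5,0,0,0,0],[0,0,4,0,0,0,0],[0,0,4,0,0,0,0],[0,0,4,0,0,0,0],[0,0,3.5,0,0,0,0],[0,0,1.5,0,0,0,0],[0,0,0,0,0,0,0]]'
python3 -m pendant '[[-1.1,2.4,0,0,0,-6.3,0],[-1.1,2.4,0,0,0,-6.3,0],[-1.1,2.4,0,0,0,-6.3,0],[-1.1,2.4,0,0,0,-6.3,0],[-1.1,2.4,0,0,0,-6.3,0],[-1.1,2.4,0,0,0,-6.3,0],[-1.1,2.4,0,0,0,-6.3,0]]'
python3 -m pendant '[[-1.1,2.4,0,0,0,-6.3,0],[-1.1,2.4,0,0,0,-6.3,0],[-1.1,2.4,0,0,0,-6.3,0],[-1.1,2.4,0,0,0,-6.3,0],[-1.1,2.4,0,0,0,-6.3,0],[-1.1,2.4,0,0,0,-6.3,0],[-1.1,2.4,0,0,0,-6.3,0],[0,0,0,0,0,0,0]]'
python3 -m pendant '[[0,0,0,0,0,0,0],[0,0,0,0,0,0,0]]'
python3 - <<'E'
from h import *
im,p=snap('wrist','w4'); print(robot.get_obs()['tool_pos'],robot.get_obs()['joint_positions'])
E
```

```text
time: 9.7
tool_pos: [0.6005, -0.1033, 0.2216]
ee_rot: [3.136, 0.002, 1.675]
wrist_force: [-0.6, 0.7, -2.4]
width: 0.015
finger_force: 30.0
time: 10.4
tool_pos: [0.5204, 0.0659, 0.2149]
ee_rot: [-3.137, 0.004, 0.901]
wrist_force: [-0.1, 0.0, -1.9]
width: 0.0153
finger_force: 30.0
time: 11.2
tool_pos: [0.4428, 0.2349, 0.2153]
ee_rot: [3.141, 0.006, 0.139]
wrist_force: [-0.5, -0.8, -2.5]
width: 0.0156
finger_force: 30.0
time: 11.4
tool_pos: [0.4451, 0.2321, 0.2169]
ee_rot: [3.14, 0.003, 0.136]
wrist_force: [-0.5, -0.5, -2.0]
width: 0.0154
finger_force: 30.0
[0.44536233 0.2320392  0.21738766] [ 3.67736780e-01 -1.83552671e-02  1.47773035e+00 -5.44944449e-04
  1.68413317e+00  1.80286781e+00]
```

View pics/w4.png

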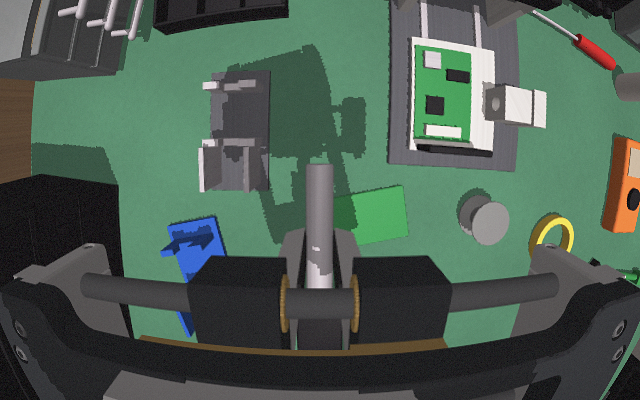

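The wrist view shows the holder at (200-270, 70-190), cheeks at the near end (row ~170), and the pin in hand with its tip at (319,165). Next I'll fit the foot's edges numerically.

```bash
cat > foot.py <<'E'
from h import *
def edges(im,p,box,z=.01):
    x0,y0,x1,y1=box
    hsv=cv2.cvtColor(im,cv2.COLOR_RGB2HSV); s=hsv[...,1]
    m=np.zeros(s.shape,np.uint8); m[y0:y1,x0:x1]=(s[y0:y1,x0:x1]<70)
    m=cv2.morphologyEx(m,cv2.MORPH_OPEN,np.ones((3,3),np.uint8))
    n,l,st,c=cv2.connectedComponentsWithStats(m); k=1+np.argmax(st[1:,4]); m=(l==k); print('bbox',st[k])
    return m
E
python3 - <<'E'
from foot import *
im=cv2.imread('pics/w4.png')[:,:,::-1].copy(); p=imaging.camera_params('wrist')
m=edges(im,p,(190,55,290,215))
def fit(pts):
    P=np.array([onz('wrist',p,q,.01)[:2] for q in pts]); vx,vy,x,y=cv2.fitLine(P.astype(np.float32),cv2.DIST_HUBER,0,1e-6,1e-6).ravel(); r=np.abs((P-[x,y])@[-vy,vx]); print(P[0].round(4),P[-1].round(4),'ang',np.degrees(np.arctan2(vy,vx)).round(2),'res',r.mean().round(5))
fit([(np.where(m[y])[0].max()+.5,y) for y in range(85,180,3)])
for y in range(66,196,6): print(y,np.where(m[y])[0][[0,-1]] if m[y].any() else None,end=' ')
print()
for x in range(198,274,5): print(x,np.where(m[:,x])[0][[0,-1]] if m[:,x].any() else None,end=' ')
fit([(x,np.where(m[:,x])[0].max()+.5) for x in range(240,266,2)])
fit([(x,np.where(m[:,x])[0].min()-.5) for x in range(230,266,2)])
E
```

```text
bbox [ 198   70   73  123 7793]
[0.5615 0.3062] [0.4477 0.2946] ang 5.84 res 0.00031
66 None 72 [214 270] 78 [211 270] 84 [202 269] 90 [205 269] 96 [211 269] 102 [211 269] 108 [210 269] 114 [210 269] 120 [210 269] 126 [210 269] 132 [210 269] 138 [207 269] 144 [202 268] 150 [198 268] 156 [198 268] 162 [198 268] 168 [198 268] 174 [198 268] 180 [199 268] 186 [199 268] 192 [200 249] 
198 [148 179] 203 [ 82 192] 208 [ 82 189] 213 [ 73 189] 218 [ 72 189] 223 [ 72 189] 228 [ 71 189] 233 [ 71 190] 238 [ 71 190] 243 [ 71 192] 248 [ 71 192] 253 [ 70 190] 258 [ 70 190] 263 [ 70 190] 268 [ 70 189] 273 None [0.4274 0.3293] [0.4314 0.2986] ang -82.24 res 0.00072
[0.5759 0.3597] [0.5801 0.317 ] ang -83.85 res 0.00028
```

The foot fits 150 mm long at yaw 5.9°. I'll centre the camera over it to find the uprights and to check the pin's pose in the hand.

```bash
python3 -m pendant '[[-1,2.2,0,0,0,-0.5,0],[-1,2.3,0,0,0,-0.5,0],[-1,2.3,0,0,0,-0.5,0],[-1,2.2,0,0,0,-0.4,0],[0,0,0,0,0,0,0],[0,0,0,0,0,0,0],[0,0,0,0,0,0,0]]'
python3 - <<'E'
from foot import *
im,p=snap('wrist','w5'); print(robot.get_obs()['tool_pos'],robot.get_obs()['ee_rot'])
ex=np.array([.9947,.103,0]);ey=np.array([-.103,.9947,0])
c=.5347*ex+.2843*ey
print('foot ctr',proj('wrist',p,c+[0,0,.01]))
for x,y,z in [(39,30,57),(39,-30,57),(-25,30,57),(-77,28,75),(-29,28,75),(-77,-28,75)]: print((x,y,z),proj('wrist',p,c+x/1e3*ex+y/1e3*ey+[0,0,z/1e3]).round(1))
cv2.imwrite('pics/c3.png',cv2.resize(im[20:220,240:400,::-1],None,fx=3,fy=3,interpolation=cv2.INTER_CUBIC))
E
```

```text
time: 12.15
tool_pos: [0.4059, 0.3219, 0.2183]
ee_rot: [3.141, 0.0, 0.102]
wrist_force: [0.2, 0.0, -2.6]
width: 0.0149
finger_force: 30.0
[0.40593826 0.32192705 0.21838632] [3.14095109e+00 2.47299640e-05 1.01367822e-01]
foot ctr [313.48993104 106.71664118]
(39, 30, 57) [284.3  67.7]
(39, -30, 57) [341.2  67.3]
(-25, 30, 57) [284.4 126.8]
(-77, 28, 75) [285.1 177.7]
(-29, 28, 75) [284.4 130.3]
(-77, -28, 75) [340.2 177.5]
```

View pics/c3.png

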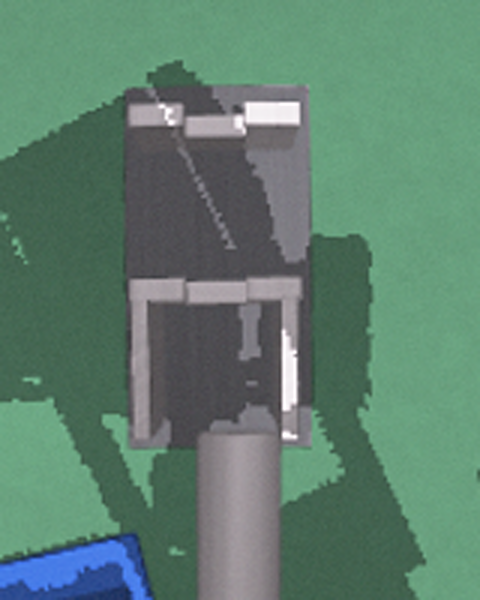

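Prong tops are at crop rows ~113 and ~290, and the cheek ends at row 440. That is 11 mm further along +x than a centred foot would give, and about 1.3 mm to +y. The tip silhouette is at crop (240,434). I'll check the pin in the hand against that, then hover above the notch.

```bash
python3 - <<'E'
from h import *
p=imaging.camera_params('wrist'); o=robot.get_obs(); t=o['tool_pos']; ex=np.array([.9947,.103,0]);ey=np.array([-.103,.9947,0])
print('tool axis px at tip',proj('wrist',p,t+.0496*ex+[0,0,-.002]), proj('wrist',p,t+.03*ex+[0,0,.006]))
for dz in (-.010,.006): print('tip ahead of TCP',(onz('wrist',p,(319.8,164.7),t[2]+dz)-t)@ex)
im=cv2.imread('pics/w5.png').astype(int).sum(2)
for r in (170,185,200,215): print(r,im[r,295:345:1].tolist())
E
python3 -m pendant '[[2.1,0.4,-2,0,0,0,0],[2.2,0.4,-2.2,0,0,0,0],[2.2,0.4,-2.2,0,0,0,0],[2.1,0.3,-2.2,0,0,0,0],[2.1,0.3,-2.2,0,0,0,0],[0,0,0,0,0,0,0],[0,0,0,0,0,0,0],[0,0,0,0,0,0,0]]'
```

```text
tool axis px at tip [318.03388826 162.25002148] [318.07505297 200.29126653]
tip ahead of TCP 0.047429890787844035
tip ahead of TCP 0.04906252451783603
170 [340, 246, 254, 253, 250, 251, 253, 258, 261, 241, 270, 323, 358, 376, 367, 381, 398, 399, 410, 417, 439, 450, 464, 480, 486, 486, 474, 461, 466, 457, 437, 431, 421, 391, 386, 371, 354, 338, 315, 382, 402, 402, 395, 396, 411, 415, 396, 404, 402, 399]
185 [237, 248, 257, 254, 237, 243, 244, 243, 244, 246, 265, 324, 359, 360, 366, 380, 393, 412, 405, 418, 439, 454, 474, 471, 481, 482, 469, 463, 457, 453, 433, 428, 417, 398, 369, 369, 348, 335, 327, 381, 398, 394, 396, 412, 347, 274, 230, 249, 238, 244]
200 [243, 237, 236, 238, 240, 247, 241, 247, 247, 243, 253, 307, 357, 368, 359, 368, 388, 407, 417, 418, 428, 459, 470, 467, 479, 464, 460, 454, 446, 443, 435, 418, 404, 389, 378, 372, 345, 327, 262, 231, 250, 243, 250, 257, 233, 249, 242, 242, 253, 239]
215 [226, 235, 244, 242, 241, 251, 251, 240, 223, 240, 244, 305, 348, 358, 363, 377, 391, 400, 417, 408, 432, 442, 450, 464, 457, 461, 449, 443, 433, 429, 426, 418, 408, 386, 373, 354, 344, 317, 265, 248, 236, 252, 248, 246, 237, 243, 241, 236, 239, 248]
time: 13.0
tool_pos: [0.5125, 0.3409, 0.1122]
ee_rot: [-3.141, -0.002, 0.103]
wrist_force: [-0.2, -0.6, -1.6]
width: 0.0151
finger_force: 30.0
```

Run:
```python
from h import *
im,p=snap('wrist','w6'); o=robot.get_obs(); t=o['tool_pos']; print(t)
ex=np.array([.9947,.103,0]);ey=np.array([-.103,.9947,0]); O=.5457*ex+.2866*ey
g=cv2.cvtColor(im,cv2.COLOR_RGB2GRAY)
for x,z in ((39,57),(-25,57),(-40,75)):
    for y in (30,11,0,-11,-30) if z==57 else (28,22,-22,-28): print((x,y,z),proj('wrist',p,O+x/1e3*ex+y/1e3*ey+[0,0,z/1e3]).round(1))
for x in (-20,10,30): print('pin L,axis,R',[proj('wrist',p,t+x/1e3*ex+s*ey+[0,0,-.002]).round(1).tolist() for s in (.008,0,-.008)])
cv2.imwrite('pics/g6.png',g)
r=int(proj('wrist',p,O+.039*ex+[0,0,.057])[1]); 
for q in (r-4,r,r+3): print(q,g[q,265:375].tolist())
for k in (-25,):
    r=int(proj('wrist',p,O+k/1e3*ex+[0,0,.057])[1]); print(r,g[r,265:375].tolist())
```

```text
[0.51255986 0.34120783 0.11256622]
(39, 30, 57) [276.8 169.2]
(39, 11, 57) [302.9 169. ]
(39, 0, 57) [318.1 169. ]
(39, -11, 57) [333.3 169. ]
(39, -30, 57) [359.4 169.2]
(-25, 30, 57) [279.5 251.8]
(-25, 11, 57) [303.9 252. ]
(-25, 0, 57) [318.2 252. ]
(-25, -11, 57) [332.4 252. ]
(-25, -30, 57) [356.8 251.8]
(-40, 28, 75) [280.2 279.4]
(-40, 22, 75) [288.3 279.6]
(-40, -22, 75) [348.  279.6]
(-40, -28, 75) [356.  279.5]
pin L,axis,R [[304.7, 278.1], [317.8, 278.2], [331.0, 278.2]]
pin L,axis,R [[303.8, 231.4], [317.8, 231.4], [331.7, 231.4]]
pin L,axis,R [[303.4, 197.3], [317.7, 197.2], [332.0, 197.2]]
164 [84, 81, 83, 86, 82, 81, 83, 83, 80, 83, 81, 69, 106, 145, 144, 139, 145, 150, 147, 148, 149, 149, 147, 148, 147, 151, 146, 144, 146, 146, 148, 151, 149, 146, 144, 150, 150, 144, 129, 77, 122, 130, 116, 97, 101, 102, 100, 103, 109, 103, 97, 99, 98, 105, 103, 99, 102, 105, 106, 111, 108, 113, 111, 109, 106, 103, 103, 112, 80, 136, 149, 146, 146, 151, 149, 143, 228, 249, 245, 244, 244, 245, 245, 244, 238, 133, 141, 145, 146, 143, 144, 142, 149, 142, 138, 110, 72, 85, 86, 84, 86, 85
[... 900 characters left out ...]
44, 141, 144, 144, 146, 149, 147, 146, 168, 243, 239, 238, 238, 236, 234, 231, 235, 236, 234, 222, 137, 141, 146, 148, 130, 96, 64, 86, 83, 85, 82, 82, 84, 85, 85, 86, 81, 83, 82, 85]
252 [139, 138, 139, 138, 140, 141, 140, 142, 84, 85, 86, 84, 85, 88, 99, 107, 106, 109, 108, 108, 107, 106, 104, 108, 107, 110, 111, 109, 112, 107, 108, 109, 105, 108, 109, 92, 67, 27, 29, 27, 28, 68, 96, 118, 116, 118, 120, 131, 135, 156, 220, 222, 230, 197, 136, 136, 136, 137, 132, 131, 132, 125, 119, 118, 111, 112, 99, 78, 29, 25, 37, 25, 57, 105, 112, 102, 109, 107, 107, 106, 106, 109, 108, 108, 109, 110, 104, 108, 106, 105, 110, 108, 106, 105, 98, 90, 84, 83, 81, 84, 85, 81, 83, 83, 82, 85, 87, 84, 79, 81]
```

The numbers agree: notch centres are at columns 318.9 (far) and 319.1 (near), and the pin is at 318.9 and 319.2. The pin is aligned in both position and yaw, so I'll lower it.

```bash
python3 -m pendant '[[0,0,-1.5,0,0,0,0],[0,0,-1.5,0,0,0,0],[0,0,-1.5,0,0,0,0],[0,0,-0.8,0,0,0,0],[0,0,0,0,0,0,0],[0,0,0,0,0,0,0]]'
python3 -m pendant '[[0,0,-0.4,0,0,0,0],[0,0,-0.3,0,0,0,0],[0,0,-0.2,0,0,0,0],[0,0,0,0,0,0,0]]'
```

```text
time: 13.65
tool_pos: [0.5122, 0.341, 0.0571]
ee_rot: [3.141, 0.001, 0.103]
wrist_force: [0.5, 0.1, -2.4]
width: 0.0152
finger_force: 30.0
time: 14.05
tool_pos: [0.5125, 0.3412, 0.049]
ee_rot: [-3.141, -0.001, 0.103]
wrist_force: [-0.7, 0.5, 0.4]
width: 0.0153
finger_force: 30.0
```

```bash
python3 -m pendant '[[0,0,-0.1,0,0,0,0],[0,0,0,0,0,0,0],[0,0,0,0,0,0,0]]'
python3 -m pendant '[[0,0,-0.1,0,0,0,0],[0,0,0,0,0,0,0],[0,0,0,0,0,0,0]]'
```

```text
time: 14.35
tool_pos: [0.5124, 0.3411, 0.0482]
ee_rot: [-3.141, -0.0, 0.103]
wrist_force: [-1.8, -0.8, 3.0]
width: 0.0151
finger_force: 30.0
time: 14.65
tool_pos: [0.5122, 0.3412, 0.0469]
ee_rot: [-3.141, -0.0, 0.103]
wrist_force: [-3.4, -1.3, 5.2]
width: 0.0147
finger_force: 30.0
```

It's seated: the upward force rises from 1 mm above nominal, which fits the slight tilt. Release and lift away.

```bash
python3 -m pendant '[[0,0,0,0,0,0,0.3],[0,0,0,0,0,0,0.5],[0,0,0,0,0,0,0.5],[0,0,0,0,0,0,0.5],[0,0,0,0,0,0,0.5],[0,0,0,0,0,0,0.5]]'
python3 -m pendant '[[0,0,1.5,0,0,0,0.5],[0,0,2.5,0,0,0,0.5],[0,0,3,0,0,0,0.5],[0,0,3.5,0,0,0,0.5],[0,0,3.5,0,0,0,0.5],[-2,0,3,0,0,0,0.5],[-3,0,0,0,0,0,0.5],[0,0,0,0,0,0,0.5]]'
python3 -m pendant '[[0,0,0,0,0,0,0.5],[0,0,0,0,0,0,0.5]]'
python3 - <<'E'
from h import *
im,p=snap('wrist','w7'); o=robot.get_obs(); print(o['tool_pos'],o['ee_rot'])
g=cv2.cvtColor(im,cv2.COLOR_RGB2GRAY)
ex=np.array([.9947,.103,0]);ey=np.array([-.103,.9947,0]); O=.5457*ex+.2866*ey
P=lambda x,y,z: proj('wrist',p,O+x/1e3*ex+y/1e3*ey+[0,0,z/1e3])
for a in [(47,0,45),(10,0,53),(-34,0,59),(-34,14,59),(-34,-14,59),(-68,0,59)]: print(a,P(*a).round(1))
for x in (48,10,-28): r=int(round(P(x,0,50)[1])); print(x,r,g[r,285:350].tolist())
c=int(round(P(-50,0,59)[0])); print('col',c); print(g[30:220,c].tolist())
r=int(round(P(-50,0,59)[1])); print('headrow',r,g[r,270:365].tolist())
E
```

```text
time: 15.25
tool_pos: [0.5124, 0.3409, 0.0464]
ee_rot: [3.141, 0.0, 0.103]
wrist_force: [-0.6, -0.2, -0.1]
width: 0.0469
finger_force: 0.0
time: 16.05
tool_pos: [0.4606, 0.3417, 0.2203]
ee_rot: [-3.139, -0.004, 0.105]
wrist_force: [0.2, 0.5, -0.8]
width: 0.0468
finger_force: 0.0
time: 16.25
tool_pos: [0.4628, 0.3408, 0.2163]
ee_rot: [3.141, 0.0, 0.103]
wrist_force: [0.9, 0.4, -0.2]
width: 0.047
finger_force: 0.0
[0.46282479 0.3407509  0.21593019] [3.14091062e+00 6.76535001e-04 1.02445414e-01]
(47, 0, 45) [322.9 104.2]
(10, 0, 53) [323.  138.1]
(-34, 0, 59) [323.  179.8]
(-34, 14, 59) [309.8 179.8]
(-34, -14, 59) [336.2 179.8]
(-68, 0, 59) [322.9 210.9]
48 103 [84, 84, 84, 84, 87, 88, 78, 68, 82, 81, 80, 83, 81, 78, 81, 85, 82, 81, 76, 77, 81, 81, 74, 78, 75, 78, 79, 82, 78, 82, 77, 76, 77, 79, 77, 78, 78, 78, 79, 77, 80, 79, 83, 74, 76, 71, 76, 79, 76, 75, 78, 78, 75, 80, 77, 75, 78, 78, 81, 78, 75, 76, 75, 76, 77]
10 138 [90, 86, 85, 86, 86, 90, 88, 78, 75, 71, 80, 80, 79, 81, 75, 81, 79, 74, 77, 81, 79, 80, 78, 78, 77, 78, 117, 128, 128, 120, 75, 80, 108, 122, 125, 132, 137, 147, 1
[... 1048 characters left out ...]
, 146, 143, 147, 141, 144, 145, 144, 143, 142, 138, 143, 142, 141, 143, 143, 132, 216, 238, 234, 234, 233, 239, 189, 75, 30, 52, 71, 68, 65, 69, 69, 69, 66, 63, 65, 64, 62, 65, 66, 70, 64, 68, 64, 62, 65, 66, 64, 65, 62, 66, 61, 62, 65, 66, 49, 68, 72, 69, 76, 92, 88, 90, 86]
headrow 195 [142, 145, 145, 147, 143, 146, 132, 107, 87, 85, 87, 90, 89, 90, 90, 91, 87, 87, 87, 98, 131, 148, 149, 118, 119, 119, 107, 146, 243, 238, 240, 242, 227, 68, 90, 98, 112, 123, 122, 122, 72, 50, 58, 66, 63, 62, 66, 64, 68, 68, 64, 69, 68, 66, 66, 68, 65, 66, 63, 68, 64, 68, 64, 67, 67, 60, 53, 64, 75, 77, 78, 80, 85, 87, 82, 67, 212, 240, 239, 241, 248, 173, 82, 73, 72, 90, 88, 87, 88, 89, 87, 82, 87, 86, 89]
```

The pin is parked: the shoulder row puts it at holder x about -35, the head is centred (column 324 against 323 expected), and both notches hold the shank. Now to find the push plate.

```bash
python3 -m pendant '[[-0.5,-3.2,0,0,0,0,0],[-0.5,-3.2,0,0,0,0,0],[-0.5,-3.3,0,0,0,0,0],[-0.5,-3.3,0,0,0,0,0],[-0.5,-3.3,0,0,0,0,0],[-0.5,-3.3,0,0,0,0,0],[-0.5,-3.2,0,0,0,0,0],[-0.5,-3.2,0,0,0,0,0]]'
python3 -m pendant '[[0,0,0,0,0,0,0],[0,0,0,0,0,0,0],[0,0,0,0,0,0,0]]'
python3 - <<'E'
from h import *
im,p=snap('wrist','w8'); o=robot.get_obs(); print(o['tool_pos'],o['ee_rot'])
c,s=np.cos(np.radians(6)),np.sin(np.radians(6)); ex=np.array([c,s,0]);ey=np.array([-s,c,0]); F=np.array([.6197,.0861,0])
P=lambda x,y,z: proj('wrist',p,F+x/1e3*ex+y/1e3*ey+[0,0,z/1e3])
for a in [(-125,-110,12),(-125,80,12),(-110,40,73),(-110,-40,73)]: print(a,P(*a).round(1))
g=im.max(2); hs=cv2.cvtColor(im,cv2.COLOR_RGB2HSV)
m=((g<45)).astype(np.uint8); m[240:]=0; m=cv2.morphologyEx(m,cv2.MORPH_OPEN,np.ones((3,3),np.uint8))
n,l,st,ce=cv2.connectedComponentsWithStats(m)
for i in range(1,n):
    if st[i,4]>80: print(st[i],ce[i].round(1),cv2.boxPoints(cv2.minAreaRect(np.argwhere(l==i)[:,::-1].astype(np.float32))).round(1).tolist())
E
```

```text
time: 17.1
tool_pos: [0.4223, 0.0794, 0.216]
ee_rot: [3.141, 0.001, 0.102]
wrist_force: [0.1, -0.9, -0.4]
width: 0.0003
finger_force: 0.0
time: 17.4
tool_pos: [0.4226, 0.0815, 0.2162]
ee_rot: [-3.141, 0.001, 0.103]
wrist_force: [0.2, -0.3, 0.5]
width: 0.0001
finger_force: 0.0
[0.42257332 0.08179457 0.21623485] [-3.14123340e+00  6.43036303e-04  1.04128375e-01]
(-125, -110, 12) [421.  130.8]
(-125, 80, 12) [265.4 129. ]
(-110, 40, 73) [294.5 112.5]
(-110, -40, 73) [374.6 113.2]
[  71    0  107   37 2284] [111.9  13. ] [[71.0, 0.0], [177.0, 0.0], [177.0, 36.0], [71.0, 36.0]]
[617   0  22  14 139] [625.8   5.4] [[614.0, 8.300000190734863], [634.9000244140625, -4.900000095367432], [638.5, 0.800000011920929], [617.7000122070312, 14.0]]
[287 104  76   9 460] [319.6 108.6] [[287.0, 104.0], [362.0, 104.0], [362.0, 112.0], [287.0, 112.0]]
[585 152  18  18 180] [592.1 160. ] [[585.0, 152.0], [602.0, 152.0], [602.0, 169.0], [585.0, 169.0]]
[   0  167   61   73 4035] [ 27.8 204.8] [[-0.0, 167.0], [60.0, 167.0], [60.0, 239.0], [0.0, 239.0]]
```

The plate's top face is at columns 287-362, rows 104-112, which is about 80 x 8 mm at z 0.073. That puts its centre at world (0.509,0.085). I'll descend in front of it and approach along the fixture's x.

```bash
python3 -m pendant '[[0.1,-0.3,-3,0,0,0,0],[0,-0.3,-3.5,0,0,0,0],[0,0,-3.5,0,0,0,0],[0,0,-3.5,0,0,0,0],[0,0,-2.5,0,0,0,0],[0,0,0,0,0,0,0]]'
python3 -m pendant '[[2,0.2,0,0,0,0,0],[2,0.2,0,0,0,0,0],[2,0.2,0,0,0,0,0],[0.7,0.1,0,0,0,0,0],[0,0,0,0,0,0,0],[0,0,0,0,0,0,0]]'
python3 -m pendant '[[0.5,0.05,0,0,0,0,0],[0.5,0.05,0,0,0,0,0],[0.5,0.05,0,0,0,0,0],[0.5,0.05,0,0,0,0,0]]'
```

```text
time: 18.05
tool_pos: [0.4199, 0.0758, 0.0524]
ee_rot: [-3.141, 0.009, 0.105]
wrist_force: [-0.7, 0.5, 0.3]
width: 0.0006
finger_force: 0.0
time: 18.65
tool_pos: [0.49, 0.0823, 0.057]
ee_rot: [3.141, 0.0, 0.104]
wrist_force: [-0.2, 0.7, -0.6]
width: 0.0002
finger_force: 0.0
time: 19.05
tool_pos: [0.5096, 0.084, 0.0566]
ee_rot: [-3.141, 0.002, 0.103]
wrist_force: [-2.8, 0.0, 3.4]
width: 0.0005
finger_force: 1.9
```

```bash
python3 -m pendant '[[0.6,0.06,0,0,0,0,0],[0.6,0.06,0,0,0,0,0],[0.6,0.06,0,0,0,0,0],[0.6,0.06,0,0,0,0,0],[0.5,0.05,0,0,0,0,0],[0.3,0.03,0,0,0,0,0],[0,0,0,0,0,0,0]]'
python3 -m pendant '[[0.3,0.03,0,0,0,0,0],[0.3,0.03,0,0,0,0,0],[0,0,0,0,0,0,0]]'
```

```text
time: 19.75
tool_pos: [0.5432, 0.0871, 0.0562]
ee_rot: [3.141, -0.001, 0.103]
wrist_force: [-1.2, 0.3, -1.0]
width: 0.0007
finger_force: 0.3
time: 20.05
tool_pos: [0.5486, 0.0877, 0.0562]
ee_rot: [3.141, -0.0, 0.103]
wrist_force: [-1.9, -0.2, -0.4]
width: 0.0009
finger_force: 0.9
```

```bash
python3 -m pendant '[[0.2,0.02,0,0,0,0,0],[0.2,0.02,0,0,0,0,0],[0,0,0,0,0,0,0]]'
python3 -m pendant '[[0.2,0.02,0,0,0,0,0],[0.1,0.01,0,0,0,0,0],[0,0,0,0,0,0,0],[0,0,0,0,0,0,0]]'
```

```text
time: 20.35
tool_pos: [0.5524, 0.0881, 0.0562]
ee_rot: [3.141, 0.0, 0.103]
wrist_force: [-2.6, 0.4, -1.1]
width: 0.0004
finger_force: 1.1
time: 20.75
tool_pos: [0.5534, 0.0883, 0.0563]
ee_rot: [3.141, 0.005, 0.103]
wrist_force: [-7.5, 0.6, 3.2]
width: 0.0004
finger_force: 3.9
```

```bash
python3 -m pendant '[[0.2,0.02,0,0,0,0,0],[0,0,0,0,0,0,0],[0,0,0,0,0,0,0]]'
python3 -m pendant '[[-0.4,-0.04,0,0,0,0,0],[-0.8,-0.08,0,0,0,0,0],[-2,-0.2,0,0,0,0,0],[-2,-0.2,0,0,0,0,0],[-1,-0.1,3,0,0,0,0],[0,0,4,0,0,0,0],[0,0,4,0,0,0,0],[-3,0,4,0,0,0,0]]'
python3 -m pendant '[[-2,0,0,0,0,0,0],[-2,0,0,0,0,0,0],[0,0,0,0,0,0,0],[0,0,0,0,0,0,0]]'
python3 - <<'E'
from h import *
im,p=snap('wrist','w9'); o=robot.get_obs(); print(o['tool_pos'],o['time'])
c,s=np.cos(np.radians(6)),np.sin(np.radians(6)); ex=np.array([c,s,0]);ey=np.array([-s,c,0]); F=np.array([.6197,.0861,0])
P=lambda x,y,z: proj('wrist',p,F+x/1e3*ex+y/1e3*ey+[0,0,z/1e3])
print(P(-110,10,73),P(-60,10,73),P(-52,10,73))
col=int(P(-60,10,73)[0]); print(im.max(2)[30:150,col].tolist())
E
```

```text
time: 21.05
tool_pos: [0.5534, 0.0882, 0.0563]
ee_rot: [3.141, 0.01, 0.103]
wrist_force: [-13.0, -1.3, 6.6]
width: 0.0003
finger_force: 6.6
time: 21.85
tool_pos: [0.4674, 0.0822, 0.2084]
ee_rot: [3.141, -0.004, 0.102]
wrist_force: [0.1, 0.1, 0.8]
width: 0.0001
finger_force: 0.0
time: 22.25
tool_pos: [0.4261, 0.0824, 0.2071]
ee_rot: [3.141, -0.003, 0.103]
wrist_force: [0.2, 0.3, -0.0]
width: 0.0002
finger_force: 0.0
[0.42618007 0.08240945 0.20669216] 22.3
[325.22497139 115.80612929] [325.12325644  65.62276116] [325.0975832   57.85554698]
[170, 169, 167, 174, 172, 172, 171, 172, 172, 172, 170, 169, 189, 238, 244, 242, 241, 242, 242, 242, 242, 243, 250, 149, 105, 96, 33, 45, 40, 37, 39, 39, 22, 28, 28, 25, 10, 26, 24, 29, 19, 29, 72, 79, 67, 66, 68, 74, 70, 71, 68, 67, 67, 69, 67, 70, 69, 68, 71, 65, 65, 72, 68, 69, 69, 66, 68, 72, 67, 64, 67, 70, 69, 71, 68, 63, 69, 73, 68, 69, 71, 69, 71, 70, 67, 66, 70, 68, 69, 90, 117, 117, 114, 116, 114, 113, 114, 114, 109, 111, 112, 89, 96, 141, 151, 149, 148, 148, 152, 147, 148, 114, 86, 91, 93, 89, 88, 83, 103, 102]
```

The tray is against its stop: force rose to 13 N with no further motion, and the plate edge moved the expected ~50 mm in the image. The robot is clear, so I'm handing in.

```bash
python3 -c "
from bench import robot; print(robot.close_job())"
```

```text
the job is handed in; nothing more can be done
None
```

I drew the pin, laid it on the bench, parked it in the holder and pushed the tray home against its stop; I handed the job in at about 22 s of the 61 s allowed, and no verdict was returned.

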